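Unclamp a culture box and hold its sprung lid open at 60 degrees

ROBOT

A 7-joint arm with a two-finger parallel gripper is mounted at the origin on a cart in front of the work surface, level with it; the furniture and walls round the work are solid. World frame = base frame: x ahead of the robot, y to its left, z up, the work surface at z = 0. Lengths are in m, angles in rad, forces in N, time in s.
With the tool pointing down it reaches from about 0.4 to 0.85 m from the base axis. Payload 10.4 kg.
Tool frame: the origin (TCP) lies between the finger pads, 19 mm behind the fingertips; this is the grasp point; z points along the fingers, y is the line along which they close (so a half turn about z gives the same grasp; the last joint's range is limited). The gripper opens to 85 mm and grips with 20 to 120 N. Pads are 22 mm wide; open, the fingers measure 114 mm over their backs; the gripper's body (76 mm by 85 mm) begins 54 mm behind the grasp point. The pads swing forward as they close: fully open they stand 13 mm farther back than shut.
Start: joints at [1.105, 0.332, -0.065, 1.46, 0.022, 1.35, -0.088], TCP at [0.268, -0.565, 0.25] pointing down, gripper open.
Joint ranges: [-2.6, 2.6], [-0.5, 2.12], [-1.47, 1.34], [0.16, 2.42], [-1.27, 4.41], [0.06, 2.06], [-2.6, 2.6]. Speed limits (rad/s): [2.22, 2.22, 2.79, 2.79, 3.14, 3.14, 3.14].

INTERFACE

Orientations are given as a unit quaternion [x, y, z, w].
In Python, from workcell import get_obs, camera, hand_in gives the robot as it stands. The module is installed in compiled form; this text tells all that it offers.
- The arm moves only by the tool move_arm, never from a script. Its argument "plan" is a list of rows, each an object with "delta_pos": the shift along the tool's x, y, z in m, a list of three; "turn": the turn, a rotation vector about the tool's x, y, z in rad, a list of three; "fingers": the closure, from 0 (fully open) to 1 (shut). A call has 1 to 12 rows; each row is the pose to reach, as a shift and turn from the pose commanded when the call began, along the tool's axes at that moment; what a row does not reach only later rows make up. A row lasts 1/8 s, in which the tool goes at most 62.5 mm and 10.7 degrees, less where a joint would pass 70% of its speed; a pose out of reach is approached as far as the arm can. A call with a gripper value outside its range is refused whole. The fingers move at their own pace and stop on an object; "force" is the grip in N (left out, the last holds). Time passes only in rows, so rows that repeat a pose let the fingers close. It gives the time, the measured TCP pose, the force, the opening and the grip force at its end, in the units of the state.
- get_obs(): the state, without advancing time (a new reading comes with each control period).
- camera(name): name is "scene" or "top"; returns a dict with "color" (480x640x3 uint8, red, green, blue), "range_z" (480x640 float32, m along the optical axis (not along the pixel's ray), 0 where there is no reading), "fx", "fy", "cx", "cy" (pixels), "k1" (the pictures are not rectified: a ray, as slopes to the right and down, at radius r is drawn at 1 + k1 r^2 times it, then the intrinsics apply), "R" (3x3) and "t" (3): a world point X has camera coordinates R X + t. Camera axes: x right, y down, z forward; pixel columns grow to the right and rows downward; lengths in m; the calibration is good to about 2 mm. A picture is of the moment at which its call begins.
- hand_in(): hands the job in; it is judged then, once.
The state is a dict: "clock": time; "joint_pos": joint angles; "joint_velocities": joint speeds; "tau": joint torques, N m; "position": TCP position; "ee_rot": TCP orientation; "ft_force": force on the tool from outside, world axes, zero at the start; "torque": the same for the moment, N m; "grip_width": opening from 0.0 (shut) to 1.0 (fully open); "grasp_force": force on a finger pad.
Only numpy, scipy, OpenCV 4.12 (cv2) and the standard library are available. Lean on these libraries where they do the work, as an engineer would, in place of code of your own. Each camera call takes 0.05 s, during which the arm holds its last target. There are 200 camera calls.

TASK

Free the lid of the culture box: turn the clamp knob a quarter turn anticlockwise until it stops, then slide the clamp strap away from the lid as far as it goes. Lift the lid by its handle to 60 degrees open and hold it there for a colleague to reach in; it would fall shut by itself, so the job finishes with the gripper still holding the lid at 60 degrees. Leave the pot, flask and vial standing near the box undisturbed.

Things in the scene. Friction and masses are not known exactly. Their poses are not given: they have to be found in the camera images.
- culture_box: White box fixed to the bench, 140 (x) x 190 (y) x 45 mm high, on a thin steel foot plate, a petri dish inside. Origin: centre of its underside, on the bench. Its x axis points away from the robot toward the hinge side, y to the left, z up. On its right (-y) side stands a white clamp pedestal, 46 mm wide in x, from y = -122 to -220 mm, with two guide rails whose tops are at z = 67 mm
- lid (a joint): Lid of the box, a white frame with a clear window, 8 mm thick, top at z = 54 mm, about 0.35 kg. Hinged along its far (+x) edge; 0 rad shut, grows as the near edge rises, 1.047 rad is 60 degrees open, stop at 1.65. Its weight and a weak spring close it (about 1 to 3 N at the handle): it falls shut at any angle when let go
- lid_hinge (a point): A point on the lid's hinge line (the line runs along the box's y axis): in the box frame at (74, 0, 49) mm. It does not move with the lid. Overhead: the clean bench's sloping sash hangs over the work, its lower edge along y at about x = 0.59, z = 0.64 m in the room, with a gauge at y = -0.30, z = 0.71 m standing some 60 mm out from it: come in low or with the wrist leaning toward the robot
- lid_handle (a point): Middle of the lid's handle, a round steel bow on top of the lid near its front edge: a bar of 10 mm diameter along the box's y axis, 80 mm clear between its two legs, its axis 39 mm above the lid's top. With the lid shut it is in the box frame at (-55, 0, 93) mm. Axes turn with the lid; parallel to the box's axes when shut. The round bar may turn between the finger pads as the lid rises
- knob (a joint): Black wing knob on the clamp strap, turns about the vertical: 0 rad tight (wing across the strap, along the box's x), grows anticlockwise seen from above to a stop at 1.571 (wing along the strap). It starts between 0 and 0.2 and turns with about 0.06 N m of friction, and stays where it is left. Below about 1.3 rad its flattened shank locks the strap
- knob_grip (a point): Centre of the knob's wing, on the knob's axis, at z = 87 mm: the wing is 40 mm long, 12 mm thick and 26 mm high (z = 73 to 99 mm). x axis along the wing, y across it. Moves with the strap; in the box frame at (-45, -155, 87) mm while the strap is clamped
- strap (a joint): Steel clamp strap, 34 x 83 x 6 mm, lying on the pedestal at z = 59 to 65 mm; its end reaches 13 mm over a lip of the lid and keeps it shut. Slides horizontally along the box's -y, away from the lid: 0 m clamped, 0.030 m fully drawn back; about 2 N of friction; stays where it is left. It is moved by the knob, which rides on it
- pot: Bystander: low white pot with a lid, 74 mm diameter, 44 mm high; origin centre of its underside
- flask: Bystander: round glass flask with a stopper, 73 mm diameter, 110 mm high; origin centre of its underside
- vial: Bystander: small glass vial with a white cap, 24 mm diameter, 52 mm high; origin centre of its underside

How it is judged:
By the outcome, as a careful person would: the job done as asked, in the order asked, and still so for the second after the job is handed in, while the arm keeps its last pose, push and grip.
It also fails if it takes over 48 s, if anything falls off the work surface, if the arm or the gripper's body presses on something with over 40 N, if the wrist force passes 120 N, or if a joint passes its speed limit or range.

## Working session

There is one attempt and no reset: what is moved stays moved. The work goes in short steps, Python scripts to look and compute and a tool call to move; the robot and the scene stay as the last step left them, time stands still between calls to the robot, and variables do not carry over. Pictures are saved under pics/ and viewed, at most 10 in all, crops included, and the job is handed in when it is done.

Besides the shell and the picture viewer there is one more tool, called after "Request:" as a command line: name --argument value ..., lists and objects as JSON in quotes. move_arm: Moves the arm, as the interface text tells. Its arguments: {"type":"object","properties":{"plan":{"type":"array","items":{"type":"object","properties":{"delta_pos":{"type":"array","items":{"type":"number"}},"turn":{"type":"array","items":{"type":"number"}},"fingers":{"type":"number"}}}},"force":{"type":"number"}},"required":["plan"]}

```bash
mkdir -p pics
python3 - <<'E'
from workcell import *
import cv2,numpy as np
o=get_obs();print({k:np.round(v,3).tolist() for k,v in o.items()})
for n in("scene","top"):
    c=camera(n);cv2.imwrite(f"pics/{n}0.png",c["color"][:,:,::-1]);np.savez(f"{n}0.npz",**c)
    print(n,c["fx"],c["cx"],c["cy"],c["k1"],np.round(-c["R"].T@c["t"],3),np.round(c["R"],3).tolist())
E
```

```text
{'clock': 0.0, 'joint_pos': [1.105, 0.333, -0.065, 1.461, 0.022, 1.35, -0.089], 'joint_velocities': [0.0, 0.0, 0.002, -0.0, 0.002, -0.001, -0.001], 'tau': [-0.001, -62.545, 0.048, -39.162, 0.016, 0.01, 0.0], 'position': [0.268, -0.564, 0.249], 'ee_rot': [0.976, 0.22, -0.0, -0.001], 'ft_force': [-0.452, -0.607, -0.182], 'torque': [0.019, 0.041, 0.024], 'grasp_force': 0.0, 'grip_width': 1.002}
scene 567.1443424195522 329.29938424058184 239.90770174079762 0.009685431053100001 [ 0.356 -0.875  0.71 ] [[0.911, -0.413, 0.003], [-0.298, -0.663, -0.687], [0.286, 0.624, -0.727]]
top 498.858477117965 312.03992512661785 237.20882522230812 -0.009114657176518291 [ 0.469 -0.341  0.954] [[-0.019, -1.0, -0.003], [-0.984, 0.019, -0.179], [0.179, -0.0, -0.984]]
```

View pics/scene0.png

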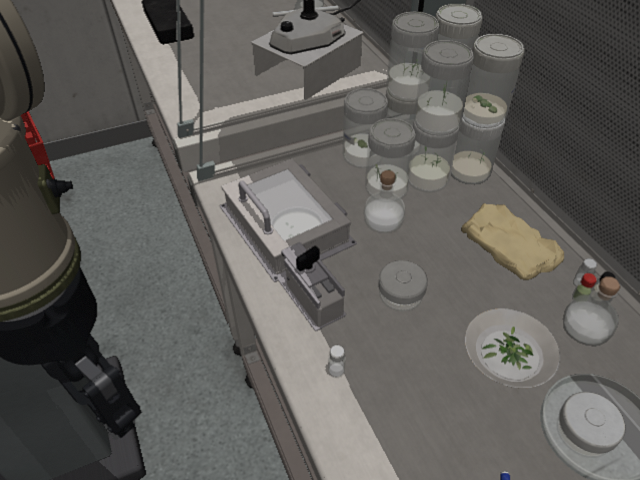

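View pics/top0.png

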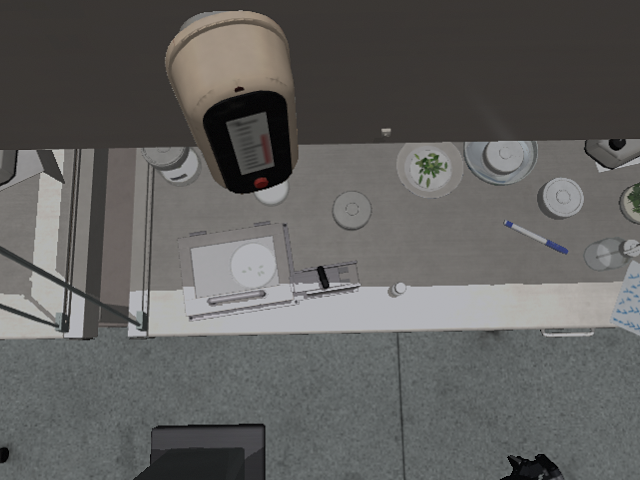

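The scene view shows the box with its handle from about (242,185) to (270,228) and the black wing knob at (308,257). In the top view the handle runs from (208,302) to (266,294) and the knob is at (323,277). The box is yawed by roughly +8°.

```bash
cat > h.py <<'E'
import numpy as np,cv2
def cloud(c):
    K=np.array([[c["fx"],0,c["cx"]],[0,c["fy"],c["cy"]],[0,0,1]],float)
    v,u=np.mgrid[:480,:640]
    p=np.stack([u.ravel(),v.ravel()],1).astype(float)[:,None]
    d=cv2.undistortPoints(p,K,np.array([float(c["k1"]),0,0,0]))[:,0]
    z=c["range_z"].ravel()[:,None]
    P=(np.c_[d,np.ones(len(d))]*z-c["t"])@c["R"]
    P[z[:,0]==0]=np.nan
    return P.reshape(480,640,3)
E
python3 - <<'E'
from h import *
for n in("scene","top"):
    c=dict(np.load(f"{n}0.npz"));P=cloud(c);x,y,z=np.moveaxis(P,2,0);g=c["color"].max(2)
    roi=np.zeros((480,640),bool)
    if n=="scene": roi[150:340,215:360]=1
    else: roi[215:330,170:370]=1
    k=roi&(g<45)&(z>.06)&(z<.11)
    Q=P[k];print(n,"knob n",k.sum(),"med",np.round(np.median(Q,0),4),Q[:,2].min(),Q[:,2].max())
    T=Q[Q[:,2]>.094]
    if len(T)>5:
        m=T.mean(0);e=np.linalg.svd(T[:,:2]-m[:2])[2][0];print(" top",len(T),m.round(4),np.degrees(np.arctan2(e[1],e[0])),np.ptp((T[:,:2]-m[:2])@e))
    h=roi&(z>.085)&(z<.105)&(g>=45)&(y>T[:,1].mean()+.06)&(x<.6)
    T=P[h];m=np.median(T,0);T=T[np.linalg.norm(T-m,axis=1)<.08];m=T.mean(0);e=np.linalg.svd(T[:,:2]-m[:2])[2][0];s=(T[:,:2]-m[:2])@e
    print(" handle",len(T),m.round(4),"dir",np.degrees(np.arctan2(e[1],e[0])),"ends",(m[:2]+e*s.min()).round(4),(m[:2]+e*s.max()).round(4),"z",T[:,2].min(),T[:,2].max())
    # lid frame top
    l=roi&(abs(z-.054)<.004)&(g>100); Q=P[l];r=cv2.minAreaRect((Q[:,:2]*1000).astype(np.float32));print(" lid",len(Q),r)
    # bystanders
    for nm,(lo,hi) in dict(vial=(.045,.06),pot=(.038,.05)).items():
        b=(z>lo)&(z<hi)&(y<-.25)&(y>-.65)&(x>.3)&(x<.8)&~roi
        N,L,S,C=cv2.connectedComponentsWithStats(b.astype(np.uint8))
        for i in range(1,N):
            if S[i,4]>25: print(" ",nm,C[i].round(),S[i,4],np.round(np.median(P[L==i],0),3))
E
```

```text
scene knob n 362 med [ 0.5555 -0.3655  0.0945] 0.06444829677944187 0.10313224254145414
 top 184 [ 0.556  -0.3636  0.0992] -163.47832209663582 0.03831270269235833
 handle 299 [ 0.5258 -0.2163  0.0965] dir -81.82395496271569 ends [ 0.518  -0.1625] [ 0.5319 -0.2588] z 0.08519851258174403 0.10230327478338896
 lid 6448 ((588.0408935546875, -260.62030029296875), (145.092041015625, 318.868896484375), 8.043930053710938)
  vial [385. 207.] 494 [ 0.729 -0.281  0.052]
  vial [403. 277.] 150 [ 0.687 -0.421  0.046]
  vial [337. 352.] 195 [ 0.539 -0.504  0.053]
  pot [385. 213.] 367 [ 0.726 -0.288  0.045]
  pot [403. 279.] 1488 [ 0.686 -0.423  0.044]
  pot [337. 359.] 81 [ 0.536 -0.509  0.044]
top knob n 151 med [ 0.5541 -0.3591  0.0972] 0.061613953091184344 0.10097252334453942
 top 129 [ 0.555  -0.3589  0.0974] -162.42613186753456 0.03825812250970074
 handle 326 [ 0.5235 -0.2088  0.0946] dir -82.26814916114722 ends [ 0.5169 -0.1598] [ 0.5301 -0.2568] z 0.08524085055262591 0.09970203904698374
 lid 6655 ((588.2250366210938, -259.61871337890625), (148.4434356689453, 317.046142578125), 8.015645027160645)
  vial [274. 192.] 226 [ 0.72  -0.274  0.051]
  vial [401. 288.] 100 [ 0.536 -0.5    0.051]
  pot [277. 194.] 215 [ 0.714 -0.279  0.044]
  pot [352. 204.] 733 [ 0.695 -0.419  0.041]
  pot [399. 290.] 29 [ 0.533 -0.496  0.048]
```

```bash
cat >> h.py <<'E'
from scipy.spatial.transform import Rotation as Ro
def ori(yaw,lean=0):  # tool x at yaw (deg), z down, leaned toward robot by turning about tool x
    a=np.radians(yaw);x=np.array([np.cos(a),np.sin(a),0]);z=np.array([0,0,-1.]);y=np.cross(z,x)
    return Ro.from_matrix(np.c_[x,y,z])*Ro.from_rotvec([np.radians(lean),0,0])
def rel(o,p,R):
    C=Ro.from_quat(o["ee_rot"])
    print("dpos",C.inv().apply(np.array(p)-o["position"]).round(4),"turn",(C.inv()*R).as_rotvec().round(4))
E
python3 - <<'E'
from h import *
from workcell import *
o=get_obs();rel(o,[.5555,-.3612,.20],ori(17));rel(o,[.5555,-.3612,.091],ori(17))
print(ori(98,30).as_matrix().round(2))
E
```

```text
dpos [ 0.3472 -0.0602  0.0494] turn [-0.0012  0.0002  0.1462]
dpos [ 0.3472 -0.0601  0.1584] turn [-0.0012  0.0002  0.1462]
[[-0.14  0.86 -0.5 ]
 [ 0.99  0.12 -0.07]
 [ 0.   -0.5  -0.87]]
```

Request:
move_arm --plan '[{"delta_pos": [0.03,-0.005,0.004],"turn": [0,0,0.01],"fingers": 0.3},{"delta_pos": [0.08,-0.014,0.011],"turn": [0,0,0.034],"fingers": 0.3},{"delta_pos": [0.135,-0.023,0.019],"turn": [0,0,0.057],"fingers": 0.3},{"delta_pos": [0.19,-0.033,0.027],"turn": [0,0,0.08],"fingers": 0.3},{"delta_pos": [0.245,-0.042,0.035],"turn": [0,0,0.103],"fingers": 0.3},{"delta_pos": [0.3,-0.052,0.043],"turn": [0,0,0.126],"fingers": 0.3},{"delta_pos": [0.335,-0.058,0.048],"turn": [0,0,0.141],"fingers": 0.3},{"delta_pos": [0.347,-0.06,0.05],"turn": [0,0,0.146],"fingers": 0.3},{"delta_pos": [0.347,-0.06,0.05],"turn": [0,0,0.146],"fingers": 0.3},{"delta_pos": [0.347,-0.06,0.05],"turn": [0,0,0.146],"fingers": 0.3}]' --force 40

```text
clock: 1.35
position: [0.5542, -0.3637, 0.2003]
ee_rot: [0.989, 0.147, -0.0, 0.0]
ft_force: [0.1, 0.2, 0.1]
grip_width: 0.698
grasp_force: 0.0
```

Run:
```python
from h import *
from workcell import *
o=get_obs();print({k:np.round(v,3).tolist() for k,v in o.items()});rel(o,[.5555,-.3612,.091],ori(17))
c=camera("scene");cv2.imwrite("pics/s1.png",c["color"][100:400,150:500,::-1].repeat(2,0).repeat(2,1))
```

```text
{'clock': 1.35, 'joint_pos': [0.655, 0.451, -0.197, 1.408, 0.09, 1.291, -0.824], 'joint_velocities': [0.005, -0.005, -0.002, -0.0, -0.0, -0.0, -0.004], 'tau': [-1.308, -68.795, -2.967, -38.338, -0.07, -0.015, -0.003], 'position': [0.554, -0.364, 0.2], 'ee_rot': [0.989, 0.147, -0.0, 0.0], 'ft_force': [0.079, 0.221, 0.121], 'torque': [0.033, -0.036, 0.01], 'grasp_force': 0.0, 'grip_width': 0.698}
dpos [ 0.0021 -0.0022  0.1093] turn [ 0.0009  0.0008 -0.0023]
```

View pics/s1.png

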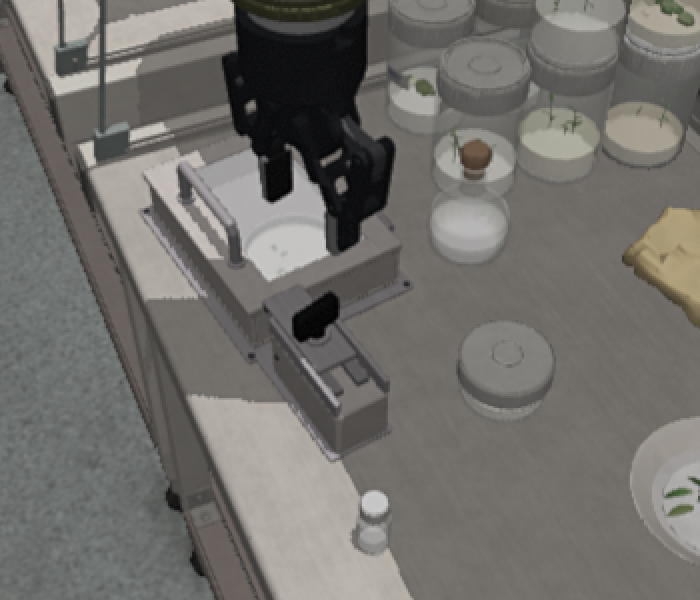

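The gripper hangs clear above the knob, with the wing at about (316,316) in the enlarged crop. I'm lowering and gripping.

Request:
move_arm --plan '[{"delta_pos": [0.001,-0.001,0.03],"turn": [0,0,0],"fingers": 0.3},{"delta_pos": [0.002,-0.002,0.065],"turn": [0,0,0],"fingers": 0.3},{"delta_pos": [0.002,-0.002,0.095],"turn": [0,0,0],"fingers": 0.3},{"delta_pos": [0.002,-0.002,0.109],"turn": [0,0,0],"fingers": 0.3},{"delta_pos": [0.002,-0.002,0.109],"turn": [0,0,0],"fingers": 0.3},{"delta_pos": [0.002,-0.002,0.109],"turn": [0,0,0],"fingers": 0.6},{"delta_pos": [0.002,-0.002,0.109],"turn": [0,0,0],"fingers": 0.8},{"delta_pos": [0.002,-0.002,0.109],"turn": [0,0,0],"fingers": 1},{"delta_pos": [0.002,-0.002,0.109],"turn": [0,0,0],"fingers": 1},{"delta_pos": [0.002,-0.002,0.109],"turn": [0,0,0],"fingers": 1},{"delta_pos": [0.002,-0.002,0.109],"turn": [0,0,0],"fingers": 1}]' --force 40

```text
clock: 2.78
position: [0.5577, -0.3603, 0.0922]
ee_rot: [0.989, 0.148, 0.001, 0.001]
ft_force: [1.7, -4.2, 5.3]
grip_width: 0.136
grasp_force: 40.2
```

Run:
```python
from h import *
from workcell import *
o=get_obs();print({k:np.round(v,3).tolist() for k,v in o.items()});rel(o,[.5555,-.3612,.091],ori(17))
```

```text
{'clock': 2.775, 'joint_pos': [0.647, 0.542, -0.194, 1.513, 0.113, 1.094, -0.845], 'joint_velocities': [-0.0, 0.001, 0.002, 0.002, -0.0, -0.001, -0.002], 'tau': [-1.648, -67.634, -4.053, -30.998, -0.888, 1.071, -0.06], 'position': [0.558, -0.36, 0.092], 'ee_rot': [0.989, 0.148, 0.001, 0.001], 'ft_force': [1.668, -4.192, 5.251], 'torque': [-0.83, -0.382, 0.041], 'grasp_force': 40.167, 'grip_width': 0.136}
dpos [-0.0023  0.0002  0.0012] turn [ 0.0025 -0.0015 -0.0003]
```

Request:
move_arm --plan '[{"delta_pos": [0,0,-0.001],"turn": [0,0,-0.1],"fingers": 1},{"delta_pos": [0,-0.001,-0.001],"turn": [0,0,-0.25],"fingers": 1},{"delta_pos": [0,-0.001,-0.001],"turn": [0,0,-0.4],"fingers": 1},{"delta_pos": [0,-0.001,-0.001],"turn": [0,0,-0.55],"fingers": 1},{"delta_pos": [0,-0.001,-0.001],"turn": [0,0,-0.7],"fingers": 1},{"delta_pos": [0,-0.001,-0.001],"turn": [0,0,-0.7],"fingers": 1}]' --force 50

```text
clock: 3.52
position: [0.5573, -0.36, 0.0924]
ee_rot: [0.878, 0.479, 0.0, 0.002]
ft_force: [5.6, -7.2, -1.5]
grip_width: 0.131
grasp_force: 51.4
```

Run:
```python
from h import *
from workcell import *
o=get_obs();print({k:np.round(v,3).tolist() for k,v in o.items()});rel(o,[.5555,-.3612,.092],ori(98))
```

```text
{'clock': 3.525, 'joint_pos': [0.744, 0.556, -0.326, 1.509, 0.192, 1.105, -0.195], 'joint_velocities': [-0.006, -0.002, 0.011, 0.002, -0.006, 0.001, -0.055], 'tau': [-2.003, -71.47, -8.066, -31.087, -1.401, 2.725, 1.143], 'position': [0.557, -0.36, 0.092], 'ee_rot': [0.878, 0.479, 0.0, 0.002], 'ft_force': [5.573, -7.163, -1.547], 'torque': [-1.605, -1.193, 0.071], 'grasp_force': 51.358, 'grip_width': 0.131}
dpos [-0.0019 -0.0009  0.0004] turn [ 0.0029  0.0018 -0.7123]
```

Request:
move_arm --plan '[{"delta_pos": [0,0.001,0],"turn": [0,0,-0.15],"fingers": 1},{"delta_pos": [0,0.001,0],"turn": [0,0,-0.3],"fingers": 1},{"delta_pos": [0,0.001,0],"turn": [0,0,-0.45],"fingers": 1},{"delta_pos": [0,0.001,0],"turn": [0,0,-0.6],"fingers": 1},{"delta_pos": [0,0.001,0],"turn": [0,0,-0.7],"fingers": 1},{"delta_pos": [0,0.001,0],"turn": [0,0,-0.75],"fingers": 1},{"delta_pos": [0,0.001,0],"turn": [0,0,-0.75],"fingers": 1}]' --force 50

```text
clock: 4.4
position: [0.5575, -0.3602, 0.0923]
ee_rot: [0.643, 0.766, -0.0, 0.001]
ft_force: [2.3, -5.2, 2.0]
grip_width: 0.13
grasp_force: 61.8
```

Run:
```python
from h import *
from workcell import *
o=get_obs();print({k:np.round(v,3).tolist() for k,v in o.items()});rel(o,[.5555,-.3612,.092],ori(98))
x=ori(98).as_matrix()[:,0];rel(o,o["position"]-.03*x,ori(98))
```

```text
{'clock': 4.4, 'joint_pos': [0.843, 0.581, -0.467, 1.5, 0.278, 1.125, 0.497], 'joint_velocities': [-0.002, -0.003, 0.003, -0.001, -0.004, 0.0, -0.018], 'tau': [-2.75, -69.817, -11.172, -31.518, -0.674, 1.211, 1.444], 'position': [0.557, -0.36, 0.092], 'ee_rot': [0.643, 0.766, -0.0, 0.001], 'ft_force': [2.348, -5.209, 1.981], 'torque': [-1.024, -0.467, -1.083], 'grasp_force': 61.844, 'grip_width': 0.13}
dpos [-0.0006 -0.0021  0.0003] turn [0.0007 0.0013 0.0345]
dpos [-0.03  -0.001  0.   ] turn [0.0007 0.0013 0.0345]
```

The knob is at its stop, since the moment about z jumped to −1.1 N m. Next is the slide along box −y.

Request:
move_arm --plan '[{"delta_pos": [-0.005,0,0],"turn": [0,0,0.01],"fingers": 1},{"delta_pos": [-0.011,0,0],"turn": [0,0,0.02],"fingers": 1},{"delta_pos": [-0.017,-0.001,0],"turn": [0,0,0.02],"fingers": 1},{"delta_pos": [-0.023,-0.001,0],"turn": [0,0,0.02],"fingers": 1},{"delta_pos": [-0.028,-0.001,0],"turn": [0,0,0.02],"fingers": 1},{"delta_pos": [-0.031,-0.001,0],"turn": [0,0,0.02],"fingers": 1},{"delta_pos": [-0.033,-0.001,0],"turn": [0,0,0.02],"fingers": 1},{"delta_pos": [-0.033,-0.001,0],"turn": [0,0,0.02],"fingers": 1}]' --force 50

```text
clock: 5.4
position: [0.562, -0.3905, 0.0922]
ee_rot: [0.65, 0.76, 0.0, -0.001]
ft_force: [-3.3, 2.9, 8.1]
grip_width: 0.133
grasp_force: 55.4
```

Run:
```python
from h import *
from workcell import *
o=get_obs();print({k:np.round(v,3).tolist() for k,v in o.items()});
print((ori(98).as_matrix().T@(o["position"]-np.array([.5575,-.3602,.0923]))).round(4),(ori(98).as_matrix().T@o["ft_force"]).round(1))
```

```text
{'clock': 5.4, 'joint_pos': [0.856, 0.622, -0.451, 1.433, 0.281, 1.152, 0.52], 'joint_velocities': [-0.002, -0.002, -0.0, 0.002, 0.001, -0.002, -0.002], 'tau': [-0.271, -70.414, -8.057, -34.517, 0.731, -1.523, 0.711], 'position': [0.562, -0.391, 0.092], 'ee_rot': [0.65, 0.76, 0.0, -0.001], 'ft_force': [-3.282, 2.904, 8.076], 'torque': [0.649, 0.831, -0.672], 'grasp_force': 55.427, 'grip_width': 0.133}
[-0.0307  0.0002  0.0001] [ 3.3 -2.8 -8.1]
```

Request:
move_arm --plan '[{"delta_pos": [-0.002,0,0],"turn": [0,0,0],"fingers": 1},{"delta_pos": [-0.004,0,0],"turn": [0,0,-0.01],"fingers": 1},{"delta_pos": [-0.004,0,0],"turn": [0,0,-0.01],"fingers": 1}]' --force 50

```text
clock: 5.78
position: [0.5624, -0.3914, 0.0921]
ee_rot: [0.645, 0.764, 0.001, -0.004]
ft_force: [-10.3, 13.8, 14.7]
grip_width: 0.127
grasp_force: 60.9
```

Request:
move_arm --plan '[{"delta_pos": [0.002,0,0],"turn": [0,0,0.01],"fingers": 1},{"delta_pos": [0.003,0,0],"turn": [0,0,0.01],"fingers": 0.6},{"delta_pos": [0.003,0,0],"turn": [0,0,0.01],"fingers": 0.3},{"delta_pos": [0.003,0,0],"turn": [0,0,0.01],"fingers": 0.3},{"delta_pos": [0.003,0,-0.003],"turn": [0,0,0.01],"fingers": 0.3},{"delta_pos": [0.003,0,-0.03],"turn": [0,0,0.01],"fingers": 0.3},{"delta_pos": [0.003,0,-0.07],"turn": [0,0,0.01],"fingers": 0.3},{"delta_pos": [0.003,0,-0.1],"turn": [0,0,0.01],"fingers": 0.3},{"delta_pos": [0.003,0,-0.11],"turn": [0,0,0.01],"fingers": 0.3},{"delta_pos": [0.003,0,-0.11],"turn": [0,0,0.01],"fingers": 0.3}]'

```text
clock: 7.02
position: [0.5624, -0.3927, 0.2019]
ee_rot: [0.65, 0.76, -0.0, 0.0]
ft_force: [0.6, 0.4, -0.3]
grip_width: 0.699
grasp_force: 0.0
```

Run:
```python
from h import *
from workcell import *
o=get_obs();print(o["joint_pos"].round(3) if hasattr(o["joint_pos"],"round") else o["joint_pos"])
c=camera("scene");cv2.imwrite("pics/s2.png",c["color"][100:400,150:500,::-1].repeat(2,0).repeat(2,1))
P=cloud(c);x,y,z=np.moveaxis(P,2,0);g=c["color"].max(2)
k=(g<45)&(z>.094)&(z<.105)&(y<-.33)&(y>-.45)&(x>.5)&(x<.62);T=P[k];m=T.mean(0);e=np.linalg.svd(T[:,:2]-m[:2])[2][0]
print(k.sum(),m.round(4),np.degrees(np.arctan2(e[1],e[0])),np.ptp((T[:,:2]-m[:2])@e))
rel(o,[.5255,-.2093,.20],ori(98.5,-30))
```

```text
[ 0.863  0.535 -0.47   1.322  0.24   1.339  0.551]
178 [ 0.5593 -0.3935  0.0995] -80.07278460887778 0.03914688204976573
dpos [ 0.1869 -0.008   0.0018] turn [-0.5234 -0.0017  0.0075]
```

View pics/s2.png

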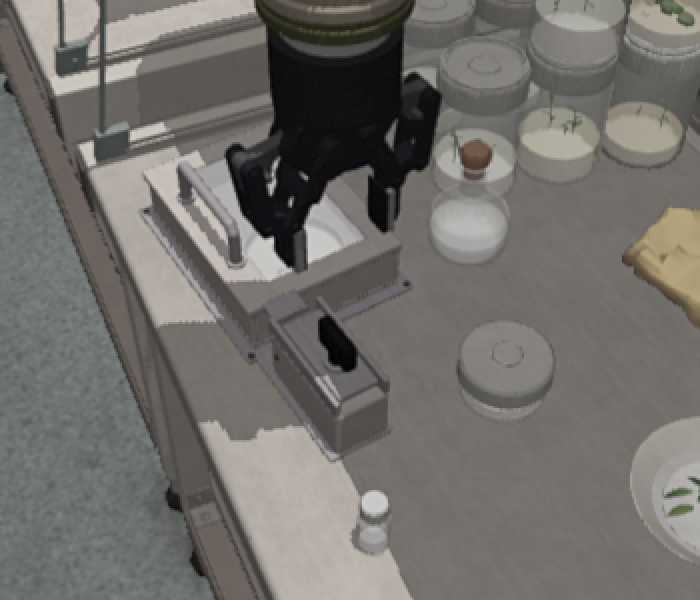

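The wing now lies along the strap, at about (337,343) in the crop, and the strap is drawn back. The bystanders are unmoved. Next is the handle, approached with a 20° lean toward the robot.

Run:
```python
from h import *
from workcell import *
o=get_obs();R=ori(98.5,-20);z=R.as_matrix()[:,2];print(R.as_matrix().round(2))
h=np.array([.526,-.2085,.094])
rel(o,h-.09*z,R)
```

```text
[[-0.15  0.93  0.34]
 [ 0.99  0.14  0.05]
 [ 0.    0.34 -0.94]]
dpos [ 0.1875 -0.0378  0.0224] turn [-0.3501 -0.0021  0.0075]
```

Request:
move_arm --plan '[{"delta_pos": [0.02,-0.004,0],"turn": [-0.04,0,0.001],"fingers": 0.55},{"delta_pos": [0.06,-0.012,0.003],"turn": [-0.11,0,0.002],"fingers": 0.55},{"delta_pos": [0.105,-0.021,0.01],"turn": [-0.19,-0.001,0.004],"fingers": 0.55},{"delta_pos": [0.15,-0.03,0.017],"turn": [-0.28,-0.002,0.006],"fingers": 0.55},{"delta_pos": [0.178,-0.036,0.021],"turn": [-0.335,-0.002,0.007],"fingers": 0.55},{"delta_pos": [0.188,-0.038,0.022],"turn": [-0.35,-0.002,0.007],"fingers": 0.55},{"delta_pos": [0.188,-0.038,0.022],"turn": [-0.35,-0.002,0.007],"fingers": 0.55},{"delta_pos": [0.188,-0.038,0.022],"turn": [-0.35,-0.002,0.007],"fingers": 0.55}]'

```text
clock: 8.07
position: [0.4964, -0.2137, 0.1803]
ee_rot: [0.643, 0.746, 0.132, 0.114]
ft_force: [0.5, -0.3, 0.3]
grip_width: 0.443
grasp_force: 0.0
```

Run:
```python
from h import *
from workcell import *
o=get_obs();print(np.round(o["joint_pos"],3));rel(o,[.526,-.2085,.094],ori(98.5,-20))
c=camera("scene");cv2.imwrite("pics/s3.png",c["color"][100:400,150:500,::-1].repeat(2,0).repeat(2,1))
```

```text
[ 1.075  0.062 -0.65   1.987 -0.207  0.82   0.7  ]
dpos [ 0.0008 -0.0014  0.0913] turn [0.0012 0.0006 0.0002]
```

View pics/s3.png

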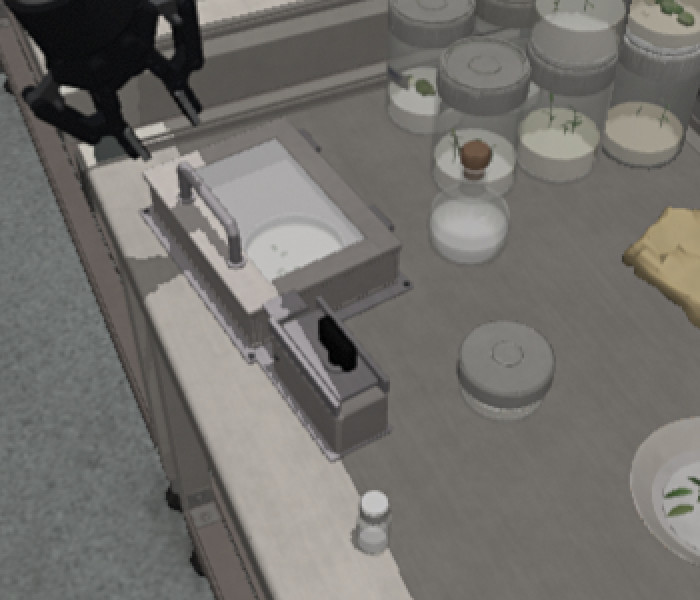

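The gripper is lined up behind and above the handle, which runs from (185,170) to (238,240) in the crop. Moving in and gripping.

Request:
move_arm --plan '[{"delta_pos": [0,0,0.02],"turn": [0,0,0],"fingers": 0.55},{"delta_pos": [0.001,-0.001,0.05],"turn": [0,0,0],"fingers": 0.55},{"delta_pos": [0.001,-0.001,0.075],"turn": [0,0,0],"fingers": 0.55},{"delta_pos": [0.001,-0.001,0.09],"turn": [0,0,0],"fingers": 0.55},{"delta_pos": [0.001,-0.001,0.091],"turn": [0,0,0],"fingers": 0.55},{"delta_pos": [0.001,-0.001,0.091],"turn": [0,0,0],"fingers": 0.75},{"delta_pos": [0.001,-0.001,0.091],"turn": [0,0,0],"fingers": 0.9},{"delta_pos": [0.001,-0.001,0.091],"turn": [0,0,0],"fingers": 1},{"delta_pos": [0.001,-0.001,0.091],"turn": [0,0,0],"fingers": 1},{"delta_pos": [0.001,-0.001,0.091],"turn": [0,0,0],"fingers": 1}]' --force 40

```text
clock: 9.38
position: [0.5252, -0.2079, 0.0943]
ee_rot: [0.643, 0.746, 0.131, 0.114]
ft_force: [-5.2, -1.6, 2.8]
grip_width: 0.1
grasp_force: 39.2
```

Run:
```python
from h import *
from workcell import *
o=get_obs();print({k:np.round(v,3).tolist() for k,v in o.items()})
a=np.radians(8.2);X=np.array([np.cos(a),np.sin(a),0])
h=np.array(o["position"]);C=Ro.from_quat(o["ee_rot"])
# handle height taken as 0.093; hinge relative to handle: +129 mm along X, -44 mm z
for d in range(0,61,6):
    b=np.radians(161.2-d);r=.1363
    dp=X*(.129+r*np.cos(b))+np.array([0,0,-.044+r*np.sin(b)])
    print(d,C.inv().apply(dp).round(4),(h+dp).round(3))
```

```text
{'clock': 9.375, 'joint_pos': [0.986, 0.245, -0.638, 2.016, -0.049, 0.624, 0.568], 'joint_velocities': [-0.001, 0.001, -0.0, 0.0, 0.0, -0.001, -0.0], 'tau': [-2.246, -42.485, -7.237, -33.952, -1.093, -2.361, 0.11], 'position': [0.525, -0.208, 0.094], 'ee_rot': [0.643, 0.746, 0.131, 0.114], 'ft_force': [-5.239, -1.633, 2.79], 'torque': [-0.417, 1.128, -0.17], 'grasp_force': 39.22, 'grip_width': 0.1}
0 [ 0.     -0.0001  0.0001] [ 0.525 -0.208  0.094]
6 [-0.      0.0095 -0.0106] [ 0.53  -0.207  0.107]
12 [-0.0001  0.02   -0.0201] [ 0.537 -0.206  0.12 ]
18 [-0.0001  0.0316 -0.0286] [ 0.545 -0.205  0.132]
24 [-0.0002  0.0439 -0.0357] [ 0.554 -0.204  0.143]
30 [-0.0003  0.0569 -0.0416] [ 0.564 -0.202  0.153]
36 [-0.0003  0.0705 -0.046 ] [ 0.575 -0.201  0.162]
42 [-0.0004  0.0844 -0.049 ] [ 0.587 -0.199  0.169]
48 [-0.0005  0.0986 -0.0506] [ 0.6   -0.197  0.176]
54 [-0.0006  0.1129 -0.0506] [ 0.613 -0.195  0.181]
60 [-0.0006  0.1271 -0.0491] [ 0.627 -0.193  0.184]
```

Request:
move_arm --plan '[{"delta_pos": [0,0.0045,-0.005],"turn": [0,0,0],"fingers": 1},{"delta_pos": [0,0.0095,-0.0105],"turn": [0,0,0],"fingers": 1},{"delta_pos": [0,0.02,-0.02],"turn": [0,0,0],"fingers": 1},{"delta_pos": [0,0.0315,-0.0285],"turn": [0,0,0],"fingers": 1},{"delta_pos": [0,0.0315,-0.0285],"turn": [0,0,0],"fingers": 1}]' --force 40

```text
clock: 10.0
position: [0.5431, -0.2054, 0.1317]
ee_rot: [0.643, 0.746, 0.13, 0.113]
ft_force: [-17.8, -3.5, 7.4]
grip_width: 0.099
grasp_force: 40.0
```

```bash
cat > chk.py <<'E'
from h import *
from workcell import *
o=get_obs();print({k:np.round(o[k],3).tolist() for k in("joint_pos","position","ft_force","torque","grip_width","grasp_force")})
C=Ro.from_quat(o["ee_rot"]);a=np.radians(8.2);X=np.array([np.cos(a),np.sin(a),0])
H=np.array([.5252,-.2079,.0935])+X*.129+[0,0,-.044];v=np.array(o["position"])-H
print("radius",np.hypot(v@X,v[2]),"lid deg",161.2-np.degrees(np.arctan2(v[2],v@X)),"F tool",C.inv().apply(o["ft_force"]).round(1))
for d in range(18,64,6):
    b=np.radians(161.2-d);print(d,C.inv().apply(H+.1363*(X*np.cos(b)+np.array([0,0,np.sin(b)]))-o["position"]).round(4))
E
python3 chk.py
```

```text
{'joint_pos': [0.968, 0.221, -0.643, 1.947, -0.049, 0.712, 0.537], 'position': [0.543, -0.205, 0.132], 'ft_force': [-17.823, -3.508, 7.442], 'torque': [-0.718, 3.524, -0.222], 'grip_width': 0.099, 'grasp_force': 40.044}
radius 0.13801750178582703 lid deg 17.74252806958387 F tool [ -0.8 -14.6 -13.1]
18 [0.0001 0.0015 0.0011]
24 [ 0.0001  0.0138 -0.0061]
30 [ 0.      0.0268 -0.012 ]
36 [-0.      0.0403 -0.0165]
42 [-0.0001  0.0542 -0.0196]
48 [-0.0002  0.0684 -0.0212]
54 [-0.0002  0.0827 -0.0213]
60 [-0.0003  0.0969 -0.0199]
```

Request:
move_arm --plan '[{"delta_pos": [-0.002,0,0],"turn": [0,0,0],"fingers": 1},{"delta_pos": [0,0.004,-0.0065],"turn": [0,0,0],"fingers": 1},{"delta_pos": [0,0.0105,-0.0105],"turn": [0,0,0],"fingers": 1},{"delta_pos": [0,0.017,-0.0135],"turn": [0,0,0],"fingers": 1},{"delta_pos": [0,0.024,-0.0165],"turn": [0,0,0],"fingers": 1},{"delta_pos": [0,0.031,-0.019],"turn": [0,0,0],"fingers": 1},{"delta_pos": [0,0.038,-0.0215],"turn": [0,0,0],"fingers": 1},{"delta_pos": [0,0.038,-0.0215],"turn": [0,0,0],"fingers": 1}]' --force 40

```text
clock: 11.0
position: [0.5733, -0.2012, 0.165]
ee_rot: [0.643, 0.746, 0.131, 0.114]
ft_force: [2.1, -6.6, -6.6]
grip_width: 0.098
grasp_force: 40.1
```

```bash
python3 chk.py
```

```text
{'joint_pos': [0.929, 0.232, -0.643, 1.858, -0.022, 0.781, 0.482], 'position': [0.573, -0.201, 0.165], 'ft_force': [2.054, -6.564, -6.641], 'torque': [-1.314, 0.819, -0.526], 'grip_width': 0.098, 'grasp_force': 40.076}
radius 0.14074182518132874 lid deg 36.34863808135542 F tool [-6.8 -1.3  6.6]
18 [ 0.0004 -0.0386  0.0219]
24 [ 0.0004 -0.0262  0.0148]
30 [ 0.0003 -0.0132  0.0089]
36 [0.0002 0.0003 0.0045]
42 [0.0002 0.0143 0.0015]
48 [ 0.0001  0.0285 -0.    ]
54 [ 0.      0.0427 -0.    ]
60 [-0.      0.0569  0.0014]
```

Request:
move_arm --plan '[{"delta_pos": [-0.001,0.007,-0.002],"turn": [0,0,0],"fingers": 1},{"delta_pos": [-0.0015,0.014,-0.003],"turn": [0,0,0],"fingers": 1},{"delta_pos": [-0.0015,0.021,-0.004],"turn": [0,0,0],"fingers": 1},{"delta_pos": [-0.0015,0.0285,-0.0045],"turn": [0,0,0],"fingers": 1},{"delta_pos": [-0.0015,0.036,-0.0045],"turn": [0,0,0],"fingers": 1},{"delta_pos": [-0.0015,0.0435,-0.004],"turn": [0,0,0],"fingers": 1},{"delta_pos": [-0.0015,0.053,-0.003],"turn": [0,0,0],"fingers": 1},{"delta_pos": [-0.0015,0.053,-0.003],"turn": [0,0,0],"fingers": 1},{"delta_pos": [-0.0015,0.053,-0.003],"turn": [0,0,0],"fingers": 1}]' --force 40

```text
clock: 12.12
position: [0.6221, -0.1947, 0.187]
ee_rot: [0.643, 0.746, 0.132, 0.115]
ft_force: [-3.7, -3.0, 6.4]
grip_width: 0.093
grasp_force: 41.7
```

```bash
python3 chk.py
python3 - <<'E'
from h import *
from workcell import *
for n,s in(("scene",np.s_[60:360,150:500]),("top",np.s_[150:350,130:430])):
    c=camera(n);np.savez(n+"1.npz",**c);cv2.imwrite(f"pics/{n}4.png",c["color"][s][:,:,::-1].repeat(2,0).repeat(2,1))
E
```

```text
{'joint_pos': [0.847, 0.301, -0.63, 1.731, 0.05, 0.839, 0.389], 'position': [0.622, -0.195, 0.187], 'ft_force': [-3.669, -3.015, 6.431], 'torque': [-0.498, 0.991, -0.283], 'grip_width': 0.093, 'grasp_force': 41.675}
radius 0.14099071393487458 lid deg 58.42713771073133 F tool [-2.4 -1.6 -7.4]
18 [ 0.0012 -0.0924  0.0256]
24 [ 0.0012 -0.0801  0.0184]
30 [ 0.0011 -0.0671  0.0126]
36 [ 0.001  -0.0535  0.0082]
42 [ 0.0009 -0.0395  0.0052]
48 [ 0.0009 -0.0254  0.0037]
54 [ 0.0008 -0.0111  0.0037]
60 [0.0007 0.0031 0.0052]
```

View pics/scene4.png

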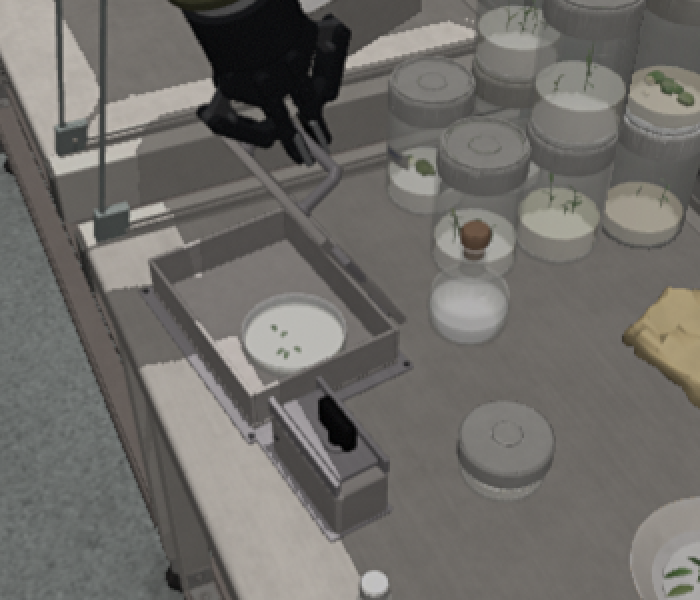

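View pics/top4.png

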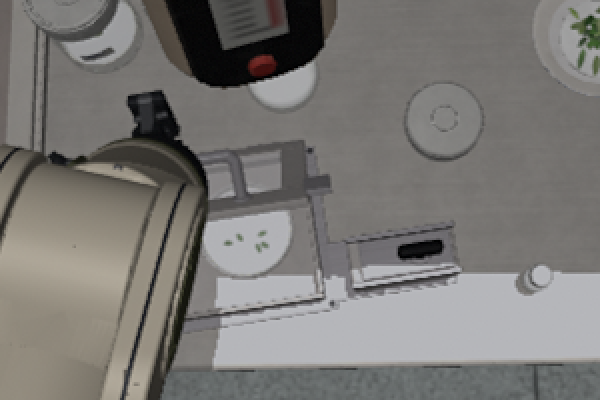

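The lid stands open in both views: its side edge runs from (230,145) to (400,320) in the scene crop. The top crop shows its frame around (205–320, 145–210) with the handle bow. Now I'm measuring the lid angle.

```bash
cat > ang.py <<'E'
from h import *
import sys
a=np.radians(8.2);X=np.array([np.cos(a),np.sin(a),0]);Y=np.array([-np.sin(a),np.cos(a),0]);O=np.array([.580,-.201,0])
for n in("scene","top"):
    c=dict(np.load(n+sys.argv[1]+".npz"));P=cloud(c)-O;x,y,z=P@X,P@Y,P[...,2];g=c["color"].max(2)
    # lid strip on the right of the handle
    m=(y>-.10)&(y<-.055)&(x>-.02)&(x<.09)&(z>.062)&(z<.20)&(g>60)
    if n=="top":
        v,u=np.where(m);print("px",u.min(),u.max(),v.min(),v.max())
    A=np.c_[x[m],z[m]];best=None
    rng=np.random.default_rng(0)
    for _ in range(500):
        i,j=rng.choice(len(A),2,replace=False);d=A[j]-A[i];L=np.hypot(*d)
        if L<.03: continue
        r=abs((A-A[i])@[-d[1],d[0]])/L<.002
        if best is None or r.sum()>best.sum(): best=r
    B=A[best];q=B.mean(0);e=np.linalg.svd(B-q)[2][0];e*=np.sign(e[1])
    print(n,len(A),best.sum(),"angle",180-np.degrees(np.arctan2(e[1],e[0])),"mean",q.round(4),"x at z49 %.4f"%(q[0]+e[0]/e[1]*(.049-q[1])),"zmax %.3f"%B[:,1].max())
E
python3 ang.py 1
```

```text
scene 340 170 angle 57.738369710340024 mean [0.0203 0.1364] x at z49 0.0754 zmax 0.178
px 258 286 222 256
top 820 741 angle 58.36391623916606 mean [0.0291 0.1255] x at z49 0.0762 zmax 0.178
```

Request:
move_arm --plan '[{"delta_pos": [-0.0005,0.0025,-0.001],"turn": [0,0,0],"fingers": 1},{"delta_pos": [-0.0005,0.0045,-0.001],"turn": [0,0,0],"fingers": 1},{"delta_pos": [-0.0005,0.0045,-0.001],"turn": [0,0,0],"fingers": 1},{"delta_pos": [-0.0005,0.0045,-0.001],"turn": [0,0,0],"fingers": 1}]' --force 40

```text
clock: 12.72
position: [0.6251, -0.1942, 0.1878]
ee_rot: [0.643, 0.746, 0.132, 0.113]
ft_force: [-1.4, -2.1, -6.5]
grip_width: 0.1
grasp_force: 40.6
```

```bash
python3 chk.py|head -2
python3 - <<'E'
from h import *
from workcell import *
for n in("scene","top"): np.savez(n+"2.npz",**camera(n))
E
python3 ang.py 2
```

```text
{'joint_pos': [0.841, 0.308, -0.628, 1.721, 0.055, 0.846, 0.384], 'position': [0.625, -0.194, 0.188], 'ft_force': [-1.386, -2.062, -6.458], 'torque': [-0.623, 1.468, -0.245], 'grip_width': 0.1, 'grasp_force': 40.57}
radius 0.14116136415888184 lid deg 59.6752808578766 F tool [-1.8 -3.8  5.5]
scene 328 179 angle 59.18914696139646 mean [0.0221 0.1375] x at z49 0.0748 zmax 0.179
px 258 285 221 254
top 778 691 angle 59.7428976673837 mean [0.0314 0.1256] x at z49 0.0761 zmax 0.179
```

Request:
move_arm --plan '[{"delta_pos": [0,0.001,0],"turn": [0,0,0],"fingers": 1},{"delta_pos": [0,0.001,0],"turn": [0,0,0],"fingers": 1},{"delta_pos": [0,0.001,0],"turn": [0,0,0],"fingers": 1},{"delta_pos": [0,0.001,0],"turn": [0,0,0],"fingers": 1}]' --force 40

```text
clock: 13.32
position: [0.6262, -0.1941, 0.1884]
ee_rot: [0.643, 0.746, 0.132, 0.114]
ft_force: [0.5, -2.9, -12.5]
grip_width: 0.096
grasp_force: 39.7
```

```bash
python3 chk.py|head -2
python3 - <<'E'
from h import *
from workcell import *
for n in("scene","top"): np.savez(n+"3.npz",**camera(n))
E
python3 ang.py 3
```

```text
{'joint_pos': [0.839, 0.309, -0.628, 1.719, 0.057, 0.847, 0.382], 'position': [0.626, -0.194, 0.188], 'ft_force': [0.527, -2.938, -12.491], 'torque': [-0.67, 1.308, -0.3], 'grip_width': 0.096, 'grasp_force': 39.702}
radius 0.14154414070732313 lid deg 60.19088013024168 F tool [-3.  -4.2 11.8]
scene 330 182 angle 59.78763723234131 mean [0.0227 0.1383] x at z49 0.0747 zmax 0.180
px 258 285 221 254
top 765 682 angle 60.231203146123605 mean [0.0321 0.126 ] x at z49 0.0762 zmax 0.181
```

The lid is at 60.0 ± 0.3° by camera and by kinematics, with a steady grip.

```bash
python3 -c "
from workcell import *
print(hand_in())"
```

```text
the job is handed in; nothing more can be done
None
```

The job is handed in: the knob was turned anticlockwise to its stop, the strap was drawn fully back (about 30 mm), the gripper is holding the lid at about 60° open (59.8–60.2° by camera and arm position), and the pot, flask and vial looked undisturbed in the pictures.

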